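Open the dust-extraction shutter one stop and set the fan speed

ROBOT

A 6-joint arm with a two-finger parallel gripper is mounted at the origin on the work surface. World frame = base frame: x ahead of the robot, y to its left, z up, the work surface at z = 0. Lengths are in m, angles in rad, forces in N, time in s.
With the tool pointing down it reaches from about 0.3 to 0.875 m from the base axis. Payload 4.2 kg.
Tool frame: the origin (TCP) lies on the centre line of the jaws, within the pads' length; the fingertips stand 14 mm ahead of it and the grasp point (between the pads) lies 5 mm behind it; z points along the fingers, y is the line along which they close (so a half turn about z gives the same grasp; the last joint's range is limited). The gripper opens to 85 mm and grips with 20 to 120 N. Pads are 22 mm wide; open, the fingers measure 114 mm over their backs; the gripper's body (76 mm by 85 mm) begins 54 mm behind the grasp point. The pads swing forward as they close: fully open they stand 13 mm farther back than shut.
Start: joints at [1.274, 0.32, 1.565, -0, 1.257, -0.02], TCP at [0.157, 0.553, 0.245] pointing down, gripper open.
Joint ranges: [-3.11, 3.11], [-0.84, 2.01], [0.21, 2.61], [-1.34, 4.49], [0.05, 2.63], [-2.56, 2.56]. Speed limits (rad/s): [2.57, 2.57, 3.14, 3.14, 3.14, 3.14].

INTERFACE

Orientations are given as a rotation vector (axis times angle).
In Python, from cell import robot gives the robot as it stands.
- The arm moves only by the tool drive_tool, never from a script. Its argument "motion" is text: rows parted by semicolons, each of 7 numbers parted by spaces: the shift along the tool's x, y, z in m, then the turn, a rotation vector about the tool's x, y, z in rad, then the finger opening in m, from 0 to 0.0854. A call has 1 to 20 rows; each row is the pose to reach, as a shift and turn from the pose commanded when the call began, along the tool's axes at that moment; what a row does not reach only later rows make up. A row lasts 1/8 s, in which the tool goes at most 62.5 mm and 10.7 degrees, less where a joint would pass 70% of its speed; a pose out of reach is approached as far as the arm can. A call with a gripper value outside its range is refused whole. The fingers move at their own pace and stop on an object; "squeeze" is the grip in N (left out, the last holds). Time passes only in rows, so rows that repeat a pose let the fingers close. It gives the time, the measured TCP pose, the force, the opening and the grip force at its end, in the units of the state.
- robot.get_state(): the state, without advancing time (a new reading comes with each control period).
- robot.snapshot(name): name is "scene" or "top"; returns a dict with "color" (420x560x3 uint8, red, green, blue), "range_z" (420x560 float32, m along the optical axis (not along the pixel's ray), 0 where there is no reading), "vfov" (degrees; the focal length in pixels is half the picture's height over the tangent of half this angle, whatever the lens; pixels are square), "cx", "cy" (the principal point, pixels), "xyz" and "rotation" of the camera in the world. Camera axes: x right, y up, looking along -z (the intrinsics and any distortion apply to the point x, -y, -z); pixel columns grow to the right and rows downward; lengths in m; the calibration is good to about 2 mm. A picture is of the moment at which its call begins.
- robot.job_done(): hands the job in; it is judged then, once.
The state is a dict: "t": time; "joint_positions": joint angles; "joint_vel": joint speeds; "joint_efforts": joint torques, N m; "ee_pos": TCP position; "eef_rot": TCP orientation; "wrist_force": force on the tool from outside, world axes, zero at the start; "wrist_torque": the same for the moment, N m; "finger_gap": finger opening in m; "grip_force": force on a finger pad.
Only numpy, scipy, OpenCV 4.12 (cv2) and the standard library are available. Lean on these libraries where they do the work, as an engineer would, in place of code of your own. Each camera call takes 0.05 s, during which the arm holds its last target. There are 200 camera calls.

TASK

Before edge sanding, get the dust extractor going: slide the shut steel shutter on its sloping intake panel towards the robot's left to its next indexed stop (half open), so that it clicks in there without running past. Then turn the fan-speed knob on the separate control box clockwise to its third dot, which is the second click up from off. Leave the tools and pots lying around where they are and let go of everything.

Things in the scene. Friction and masses are not known exactly. Their poses are not given: they have to be found in the camera images.
- extractor: Grey fixed bench dust extractor, 260 (x) x 280 (y) x 310 mm high plus a duct stub to 360 mm. Origin: centre of underside; x away from the robot, y to its left, z up, yawed up to 0.2 rad. Front: a foot 60 mm high at x = -130 mm, then an intake panel rising at 35 degrees to x = 20, z = 165 mm, where the upright filter housing starts.
- light_bar (a point): Centre of the fixed light bar of the extractor, 20 mm thick, 270 mm long along the extractor's y, 32 mm in front of the housing and about 110 mm above the shutter's tab. It keeps an upright tool off the tab; a tool perpendicular to the panel (35 degrees from vertical, leaning back to the robot) passes.
- shutter_tab (a point): Centre of the black tab on the steel shutter plate: 26 mm up the slope (x), 14 mm thick along the slide (y), 38 mm tall off the plate (z): 19 mm from this point to the plate, 19 to its end. Axes: x up the slope, y along the slide towards opening, z out of the panel. Plate 94 x 90 mm, in guides that stand 3 mm above it. Nothing beside the tab within 50 mm.
- shutter (a joint): Travel of the shutter in m, growing towards opening (robot's left). Three spring stops: 0 (port covered), 0.030, 0.060; end of travel 0.063. It starts shut, in stop 0; the wanted stop is the next, 0.030. The spring draws it to the nearest stop when let go and takes about 5 N to overcome on the way; hardly any friction. The port is round, 60 mm across.
- fan_box: Fan-speed control box, grey plastic with an aluminium top, fixed to the bench, 120 (x) x 110 (y) x 65 mm high; origin at the centre of its underside, z up. It stands to the left or to the right of the extractor (the wooden punch block stands on the other side).
- knob_grip (a point): On the axis of the black selector knob on the fan box, 91 mm above the bench, at the grip bar. Bar 46 mm long, 12 mm thick, 75 to 103 mm above the bench, on a round skirt 52 mm across, 10 mm high. Axes: x along the bar towards its white pointer line, y across the bar, z up; they turn with the knob.
- fan_knob (a joint): Angle of the knob in rad, growing clockwise seen from above. Four spring clicks: 0 (off), 0.6, 1.2, 1.8, marked by black dots growing clockwise; ends at -0.06 and 1.86. It starts in click 0 or 0.6; wanted: 1.2, the third dot. Takes up to about 0.1 N m; when let go it settles in the nearest click.
- punch_block: Bystander: wooden block 110 x 100 x 50 mm with six upright steel punches, up to 103 mm high, fixed. Origin: centre of its underside.
- mallet: Bystander: hammer lying on the bench in front of the robot, about 260 mm long along its x axis, origin on its handle at bench height.
- awl: Bystander: slim screwdriver-like awl lying on the bench, about 180 mm long along its x axis.
- glue_jar: Bystander: jar, 70 mm diameter, 90 mm tall, origin at the centre of its underside.
- rivet_tin: Bystander: round metal tin, 74 mm diameter, 60 mm tall, origin at the centre of its underside.
- thread_spool: Bystander: dark wooden spool, 48 mm diameter, 62 mm tall, origin at the centre of its underside.
- buckle: Bystander: flat brass belt buckle, 60 x 56 mm, 9 mm thick, lying; origin at the centre of its underside.
Mind the look-alikes: they are no part of the job. Several things have the shape of the fan_box; the one meant has the colours described above.

How it is judged:
By the outcome, as a careful person would: the job done as asked, in the order asked, and still so for the second after the job is handed in, with the robot touching nothing.
It also fails if it takes over 48 s, if anything falls off the work surface, if the arm or the gripper's body presses on something with over 40 N, if the wrist force passes 120 N, or if a joint passes its speed limit or range.

## Working session

There is one attempt and no reset: what is moved stays moved. The work goes in short steps, Python scripts to look and compute and a tool call to move; the robot and the scene stay as the last step left them, time stands still between calls to the robot, and variables do not carry over. Pictures are saved under pics/ and viewed, at most 10 in all, crops included, and the job is handed in when it is done.

Besides the shell and the picture viewer there is one more tool, called after ">>>" as name(argument=value, ...) on one line, values as JSON. drive_tool: Moves the arm, as the interface text tells. Its arguments: {"type":"object","properties":{"motion":{"type":"string"},"squeeze":{"type":"number"}},"required":["motion"]}

```bash
mkdir -p pics; ls; cat > h.py <<'E'
import numpy as np, cv2
from cell import robot
def snap(n):
    s=robot.snapshot(n); np.savez('%s.npz'%n,**s); return s
def load(n): return dict(np.load('%s.npz'%n))
def cloud(s):
    h,w=s['range_z'].shape; f=h/2/np.tan(np.radians(float(s['vfov']))/2)
    u,v=np.meshgrid(np.arange(w),np.arange(h)); z=s['range_z']
    P=np.stack([(u-s['cx'])/f*z,-(v-s['cy'])/f*z,-z],-1)
    R=np.array(s['rotation']); 
    if R.shape!=(3,3):
        from scipy.spatial.transform import Rotation as Ro; R=Ro.from_rotvec(R).as_matrix()
    return P@R.T+s['xyz']
E
python3 - <<'E'
from h import *
for n in('scene','top'):
    s=snap(n); cv2.imwrite(f'pics/{n}0.png',cv2.resize(s['color'][...,::-1],(800,600)))
    print(n,{k:v for k,v in s.items() if k not in('color','range_z')})
print(robot.get_state())
E
```

```text
pics
scene {'vfov': 56.280905800048345, 'cx': 280.52160359998265, 'cy': 209.2531201295812, 'xyz': array([ 0.30400782, -0.72504841,  1.12837959]), 'rotation': array([ 0.72236875, -0.09798954, -0.28851634])}
top {'vfov': 57.94105368673116, 'cx': 285.45232369244343, 'cy': 210.305006556372, 'xyz': array([0.43916312, 0.05329208, 1.2857997 ]), 'rotation': array([ 0.09944274, -0.04940276, -1.55174457])}
{'t': 0.1, 'joint_positions': array([ 1.27400577e+00,  3.20245802e-01,  1.56554512e+00, -1.39866903e-07,
        1.25741318e+00, -2.00070374e-02]), 'joint_vel': array([ 0.00109069, -0.00152884, -0.0045871 ,  0.00019682,  0.003275  ,
       -0.00181977]), 'joint_efforts': array([ 1.35030965e-03, -4.16409552e+01, -2.34706503e+01,  1.82842650e-04,
        4.92655527e-03,  3.46101217e-05]), 'ee_pos': array([0.15701208, 0.55273052, 0.2445607 ]), 'eef_rot': array([-4.33348804e-01, -3.11130371e+00,  2.49940485e-03]), 'wrist_force': array([ 0.66622795, -0.09254608, -0.73954692]), 'wrist_torque': array([-0.01223298,  0.03914647, -0.02100319]), 'grip_force': 0.0, 'finger_gap': 0.08562915623630138}
```

View pics/scene0.png

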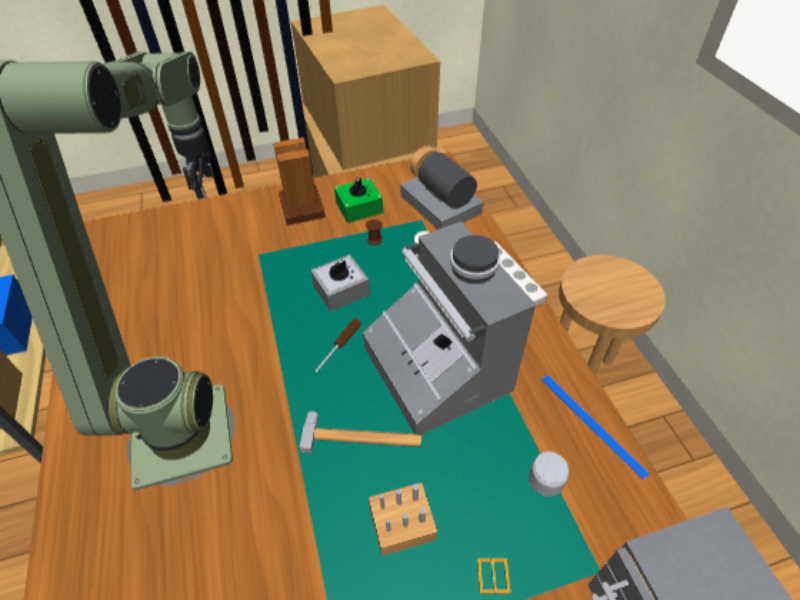

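View pics/top0.png

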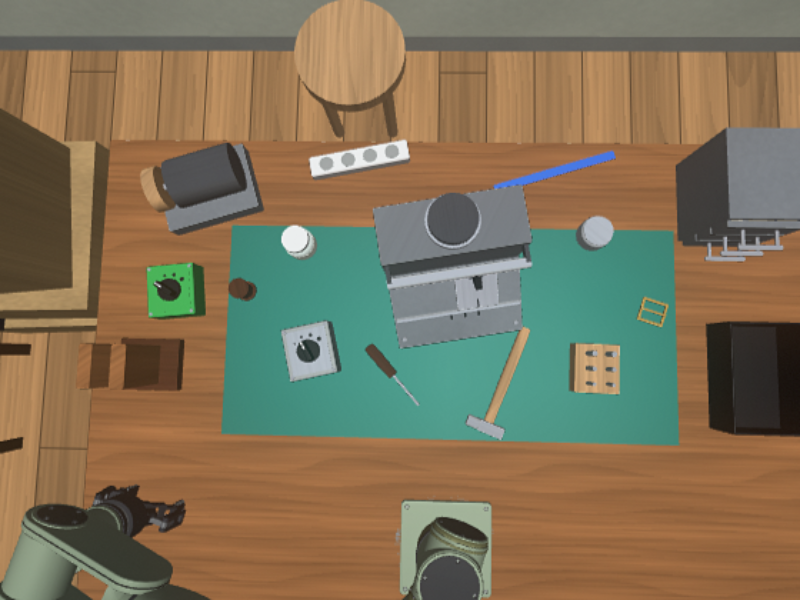

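The two box candidates in the top view are a grey/aluminium one at (309,350) and a green one at (175,290). The grey one fits the description: grey plastic with an aluminium top, to the left of the extractor, opposite the punch block. The shutter tab is near top (478,283) and scene (442,342). I'll confirm with a crop and measure.

```bash
python3 - <<'E'
from h import *
T=load('top');S=load('scene')
def crop(s,u0,v0,u1,v1,w,h): return cv2.resize(s['color'][v0:v1,u0:u1,::-1],(w,h),interpolation=cv2.INTER_CUBIC)
# crops in native px (800-px coords *0.7)
a=crop(T,190,215,250,275,400,400)
b=crop(T,300,180,360,240,400,400)
cv2.imwrite('pics/crop0.png',np.hstack([a,b]))
for n,s in(('top',T),('scene',S)):
    P=cloud(s); c=s['color'].astype(int); k=P[...,2]
    mx=c.max(-1)
    print(n,'bench',np.median(k[(abs(P[...,0]-.45)<.02)&(P[...,1]<-.05)&(P[...,1]>-.12)]) )
    # box top: points near z .065
    reg=(P[...,1]>.15)&(P[...,1]<.42)&(P[...,0]>.3)&(P[...,0]<.6)
    m=reg&(abs(k-.065)<.006)&(c.min(-1)>110)
    p=P[m]; print('boxtop',m.sum(),np.median(k[m]),cv2.minAreaRect((p[:,:2]*1000).astype(np.float32)))
    m=reg&(k>.094)&(k<.112)&(mx<90)
    p=P[m]; print('bar top',m.sum(),np.median(p[:,2]),cv2.minAreaRect((p[:,:2]*1000).astype(np.float32)))
    m=reg&(k>.094)&(k<.112)&(c.min(-1)>130); print('pointer',m.sum(),P[m].mean(0) if m.any() else 0)
    m=reg&(abs(k-.065)<.006)&(mx<60)
    nc,l,st,ce=cv2.connectedComponentsWithStats(m.astype(np.uint8))
    for i in range(1,nc): print(' dark',st[i][4],P[l==i].mean(0).round(4))
    # extractor: top & dark tab
    reg=(abs(P[...,1]+.0)<.35)&(P[...,0]>.4)&(P[...,0]<.95)
    m=reg&(abs(k-.31)<.006); p=P[m]; print('ext top',m.sum(),cv2.minAreaRect((p[:,:2]*1000).astype(np.float32)) if m.any() else 0)
    m=reg&(k>.07)&(k<.2)&(mx<45)&(abs(P[...,1]+.08)<.25)
    nc,l,st,ce=cv2.connectedComponentsWithStats(m.astype(np.uint8))
    for i in range(1,nc):
        if st[i][4]>8:print(' tab?',st[i],P[l==i].mean(0).round(4),P[l==i].min(0).round(3),P[l==i].max(0).round(3))
E
```

```text
top bench 0.0018187541155639808
boxtop 962 0.06634054236156939 ((438.22442626953125, 315.8699035644531), (118.20817565917969, 108.51830291748047), 13.609514236450195)
bar top 50 0.10308205920594693 ((437.62274169921875, 314.86529541015625), (44.33037185668945, 12.096488952636719), 32.89045715332031)
pointer 10 [0.44976642 0.32327137 0.1032212 ]
 dark 1 [0.4789 0.269  0.0593]
 dark 1 [0.4747 0.3141 0.0616]
 dark 2 [0.4685 0.295  0.0666]
 dark 1 [0.4614 0.3249 0.0696]
 dark 1 [0.4523 0.2952 0.0709]
 dark 1 [0.4467 0.2613 0.0602]
 dark 1 [0.4419 0.3402 0.0702]
 dark 1 [0.4147 0.2536 0.0615]
ext top 3187 ((673.0767211914062, 8.236557006835938), (110.52615356445312, 280.1946105957031), 9.839347839355469)
 tab? [331 194   2   6   9] [ 0.5885 -0.045   0.1801] [ 0.58  -0.046  0.165] [ 0.595 -0.044  0.191]
scene bench 0.0013540875601036895
boxtop 479 0.06580121112077997 ((439.05828857421875, 314.5901184082031), (116.86808776855469, 110.90676879882812), 12.928315162658691)
bar top 39 0.10090180368510326 ((438.1593933105469, 311.6740417480469), (43.65188217163086, 10.882473945617676), 31.877994537353516)
pointer 4 [0.44866594 0.32199692 0.10513387]
 dark 1 [0.4184 0.3047 0.0702]
 dark 1 [0.4244 0.297  0.0705]
 dark 1 [0.4362 0.2983 0.0709]
ext top 1861 ((673.5394897460938, 7.0321807861328125), (111.7685775756836, 281.2951354980469), 10.257305145263672)
 tab? [304 234  12  10  69] [ 0.5897 -0.0566  0.1794] [ 0.573 -0.063  0.159] [ 0.61  -0.046  0.194]
```

View pics/crop0.png

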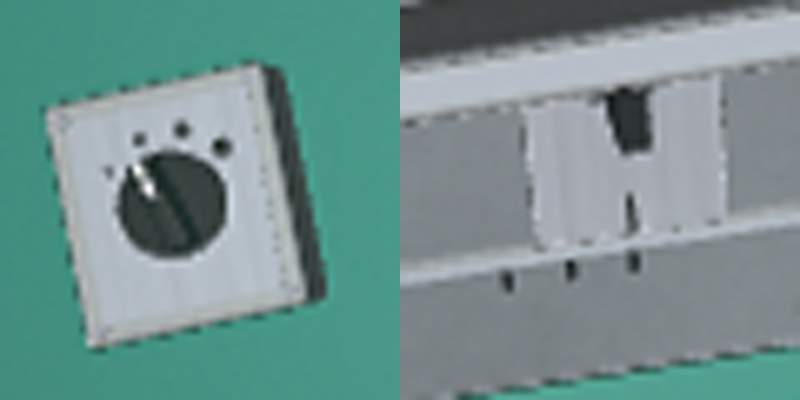

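```bash
cat >> h.py <<'E'
from scipy.spatial.transform import Rotation as Ro
yaw=np.radians(10.05); Rz=Ro.from_euler('z',yaw).as_matrix()
O=np.array([.6733,.0076,0])-Rz@[.075,0,0]
a=np.radians(35)
Rp=Rz@np.array([[np.cos(a),0,-np.sin(a)],[0,1,0],[np.sin(a),0,np.cos(a)]])  # panel: x up slope, y left, z out
Op=O+Rz@[-.13,0,.06]
def px(s,X):
    R=Ro.from_rotvec(s['rotation']).as_matrix(); p=(np.asarray(X)-s['xyz'])@R
    f=210/np.tan(np.radians(float(s['vfov']))/2)
    return np.stack([s['cx']+f*p[...,0]/-p[...,2],s['cy']-f*p[...,1]/-p[...,2]],-1)
def ray(s,u,v,z):
    R=Ro.from_rotvec(s['rotation']).as_matrix(); f=210/np.tan(np.radians(float(s['vfov']))/2)
    d=R@np.array([(u-s['cx'])/f,-(v-s['cy'])/f,-1]); return s['xyz']+d*(z-s['xyz'][2])/d[2]
E
python3 - <<'E'
from h import *
T=load('top');S=load('scene')
for n,s in(('top',T),('scene',S)):
    P=cloud(s);c=s['color'].astype(int);Q=(P-Op)@Rp
    m=(abs(Q[...,1])<.12)&(Q[...,0]>.0)&(Q[...,0]<.07)&(abs(Q[...,2])<.02); print(n,'panel z',np.median(Q[...,2][m]))
    m=(abs(Q[...,1])<.12)&(Q[...,0]>.03)&(Q[...,0]<.17)&(Q[...,2]>.006)&(Q[...,2]<.06)&(c.max(-1)<80)
    q=Q[m]; print('tab',m.sum(),q.min(0),q.max(0)); 
    t=q[q[:,2]>.03]; print('tab top',len(t),t.mean(0) if len(t) else 0,t.min(0),t.max(0))
    m=(abs(Q[...,1])<.12)&(Q[...,0]>.03)&(Q[...,0]<.17)&(abs(Q[...,2])<.012)&(c.min(-1)>150)
    q=Q[m];print('plate',m.sum(),np.percentile(q,[2,50,98],axis=0).round(4))
ax=np.array([.438,.3145])
for u,v in((108,170),(140,138),(182,130),(222,147)):
    p=ray(T,190+u/400*60-.5,215+v/400*60-.5,.066); d=p[:2]-ax; print('dot',p.round(4),np.hypot(*d).round(4),np.degrees(np.arctan2(d[1],d[0])).round(1))
p=ray(T,190+143*.15-.5,215+178*.15-.5,.103); d=p[:2]-ax; print('ptr',p,np.degrees(np.arctan2(d[1],d[0])))
E
```

```text
top panel z 0.0006886792696802712
tab 50 [ 0.08965918 -0.05393363  0.00676466] [ 0.16966419 -0.03635012  0.04892014]
tab top 43 [ 0.15926471 -0.04241806  0.04287605] [ 0.14474656 -0.04961184  0.03426548] [ 0.16966419 -0.03635012  0.04892014]
plate 730 [[ 0.0747 -0.1025  0.0019]
 [ 0.1041 -0.0338  0.0069]
 [ 0.1523  0.1055  0.0114]]
scene panel z -0.000727025330722522
tab 78 [ 0.09413845 -0.05407147  0.00754282] [ 0.16995245 -0.03775063  0.04712126]
tab top 47 [ 0.15910601 -0.04730393  0.0408378 ] [ 0.14634133 -0.05303329  0.03108457] [ 0.16995245 -0.03775063  0.04712126]
plate 761 [[ 0.0747 -0.103  -0.0013]
 [ 0.1097 -0.0478  0.0057]
 [ 0.1676  0.0965  0.0109]]
dot [0.4546 0.3492 0.066 ] 0.0384 64.4
dot [0.4704 0.3342 0.066 ] 0.0379 31.3
dot [0.4746 0.3138 0.066 ] 0.0366 -1.1
dot [0.4667 0.294  0.066 ] 0.0353 -35.4
ptr [0.45070434 0.32351648 0.103     ] 35.36395205287895
```

```bash
cat >> h.py <<'E'
def rel(pos,R,st=None):
    st=st or robot.get_state(); R0=Ro.from_rotvec(st['eef_rot']).as_matrix()
    return np.r_[(np.asarray(pos)-st['ee_pos'])@R0, Ro.from_matrix(R0.T@R).as_rotvec()].round(4)
TAB=Op+Rp@[.158,-.0455,.026]
n=Rp[:,2]
def tabR(s): 
    y=s*Rp[:,1]; z=-n; return np.stack([np.cross(y,z),y,z],1)
E
python3 - <<'E'
from h import *
st=robot.get_state(); R0=Ro.from_rotvec(st['eef_rot']).as_matrix(); print('R0 cols',R0.T.round(3)); print('TAB',TAB,'n',n)
for s in(1,-1):
    print(s,'pre',TAB+.15*n,rel(TAB+.15*n,tabR(s)))
for nm in('top','scene'):
    s=load(nm);P=cloud(s);c=s['color'].astype(int);Q=(P-Op)@Rp
    m=(abs(Q[...,1]+.045)<.02)&(Q[...,0]>.13)&(Q[...,0]<.19)&(Q[...,2]>.012)&(Q[...,2]<.055)&(c.max(-1)<80);q=Q[m]
    print(nm,m.sum(),np.percentile(q,[3,50,97],axis=0).round(4)); print(px(s,TAB),np.argwhere(m).mean(0)[::-1])
    L=(P-O)@Rz; m=(abs(L[...,1])<.14)&(L[...,2]>.24)&(L[...,2]<.302)&(L[...,0]<.012)&(L[...,0]>-.04)
    print('bar',m.sum(),np.percentile(L[m],[3,50,97],axis=0).round(3))
E
```

```text
R0 cols [[-0.962  0.273  0.   ]
 [ 0.273  0.962 -0.002]
 [-0.    -0.002 -1.   ]]
TAB [ 0.59214157 -0.0529925   0.17192303] n [-0.56477539 -0.1000934   0.81915204]
1 pre [ 0.50742527 -0.06800651  0.29479584] [-0.5067 -0.5014 -0.0494 -0.1396 -0.6007 -0.4375]
-1 pre [ 0.50742527 -0.06800651  0.29479584] [-0.5067 -0.5014 -0.0494 -0.8138  0.1891  2.5792]
top 47 [[ 0.1467 -0.049   0.0214]
 [ 0.1602 -0.0414  0.0427]
 [ 0.1693 -0.0366  0.0479]]
[334.15627651 195.18553885] [333.82978723 197.40425532]
bar 844 [[-0.022 -0.128  0.277]
 [-0.013 -0.001  0.292]
 [ 0.004  0.131  0.297]]
scene 74 [[ 0.1476 -0.053   0.0154]
 [ 0.1592 -0.0502  0.0367]
 [ 0.1701 -0.0399  0.0457]]
[309.53028349 239.09292161] [309.09459459 238.75675676]
bar 668 [[-0.021 -0.134  0.275]
 [-0.014 -0.019  0.292]
 [ 0.008  0.128  0.297]]
```

>>> drive_tool(motion="-0.5067 -0.5014 -0.0494 -0.1396 -0.6007 -0.4375 0.05;-0.5067 -0.5014 -0.0494 -0.1396 -0.6007 -0.4375 0.05;-0.5067 -0.5014 -0.0494 -0.1396 -0.6007 -0.4375 0.05;-0.5067 -0.5014 -0.0494 -0.1396 -0.6007 -0.4375 0.05;-0.5067 -0.5014 -0.0494 -0.1396 -0.6007 -0.4375 0.05;-0.5067 -0.5014 -0.0494 -0.1396 -0.6007 -0.4375 0.05;-0.5067 -0.5014 -0.0494 -0.1396 -0.6007 -0.4375 0.05;-0.5067 -0.5014 -0.0494 -0.1396 -0.6007 -0.4375 0.05;-0.5067 -0.5014 -0.0494 -0.1396 -0.6007 -0.4375 0.05;-0.5067 -0.5014 -0.0494 -0.1396 -0.6007 -0.4375 0.05;-0.5067 -0.5014 -0.0494 -0.1396 -0.6007 -0.4375 0.05;-0.5067 -0.5014 -0.0494 -0.1396 -0.6007 -0.4375 0.05;-0.5067 -0.5014 -0.0494 -0.1396 -0.6007 -0.4375 0.05;-0.5067 -0.5014 -0.0494 -0.1396 -0.6007 -0.4375 0.05;-0.5067 -0.5014 -0.0494 -0.1396 -0.6007 -0.4375 0.05;-0.5067 -0.5014 -0.0494 -0.1396 -0.6007 -0.4375 0.05", squeeze=30)

```text
t: 2.1
ee_pos: [0.5066, -0.0662, 0.2943]
eef_rot: [-0.224, 2.523, 0.073]
wrist_force: [-0.2, -0.1, 0.5]
finger_gap: 0.0501
grip_force: 0.0
```

```bash
python3 - <<'E'
from h import *
st=robot.get_state(); print(st['t'],st['joint_positions'].round(3),st['wrist_force'].round(2))
R0=Ro.from_rotvec(st['eef_rot']).as_matrix()
TAB=Op+Rp@[.158,-.045,.026]
print(rel(TAB+.15*n,tabR(1)),rel(TAB+.0*n,tabR(1)))
E
```

```text
2.1 [-0.316 -0.041  2.019  0.459  0.665 -2.356] [-0.25 -0.15  0.51]
[-0.0007 -0.0014 -0.0002  0.0028 -0.0001  0.0006] [-7.000e-04 -1.800e-03  1.498e-01  2.800e-03 -1.000e-04  6.000e-04]
```

>>> drive_tool(motion="0 -0.001 0.04 0 0 0 0.05;0 -0.001 0.08 0 0 0 0.05;0 -0.001 0.11 0 0 0 0.05;0 -0.001 0.13 0 0 0 0.05;0 -0.001 0.13 0 0 0 0.05")

```text
t: 2.72
ee_pos: [0.5805, -0.0536, 0.1869]
eef_rot: [-0.224, 2.524, 0.074]
wrist_force: [1.0, 0.2, 0.9]
finger_gap: 0.0501
grip_force: 0.0
```

```bash
python3 - <<'E'
from h import *
st=robot.get_state(); print(st['t'],st['joint_positions'].round(3),st['wrist_force'].round(2))
print(rel(TAB,tabR(1)))
a=snap('scene')['color'][190:280,260:380];b=snap('top')['color'][150:240,270:390]
cv2.imwrite('pics/c1.png',np.vstack([cv2.resize(i[...,::-1],(400,300),interpolation=2) for i in(a,b)]))
E
```

```text
2.725 [-0.233  0.191  2.07   0.656  0.388 -2.532] [1.   0.19 0.92]
[-0.0009 -0.0015  0.0189  0.0039 -0.0019  0.0005]
```

View pics/c1.png

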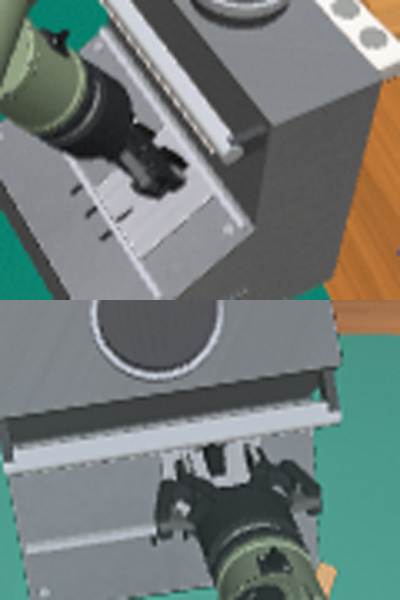

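The tab (top crop at 215,455) sits centred between the open fingers, but joint 6 is at -2.53, near its limit. I'll back out and take the half-turned grasp.

>>> drive_tool(motion="0 0 -0.05 0 0 0 0.05;0 0 -0.11 0 0 0 0.05;0 0 -0.11 0 0 0.2 0.05;0 0 -0.11 0 0 0.4 0.05;0 0 -0.11 0 0 0.6 0.05;0 0 -0.11 0 0 0.8 0.05;0 0 -0.11 0 0 1.0 0.05;0 0 -0.11 0 0 1.2 0.05;0 0 -0.11 0 0 1.4 0.05;0 0 -0.11 0 0 1.6 0.05;0 0 -0.11 0 0 1.8 0.05;0 0 -0.11 0 0 2.0 0.05;0 0 -0.11 0 0 2.2 0.05;0 0 -0.11 0 0 2.4 0.05;0 0 -0.11 0 0 2.6 0.05;0 0 -0.11 0 0 2.8 0.05;0 0 -0.11 0 0 3.0 0.05;0 0 -0.11 0 0 3.12 0.05;0 0 -0.11 0 0 3.14 0.05")

```text
t: 5.2
ee_pos: [0.5184, -0.0664, 0.2798]
eef_rot: [-2.933, -0.253, -0.929]
wrist_force: [1.8, -0.6, -0.2]
finger_gap: 0.0499
grip_force: 0.0
```

```bash
python3 - <<'E'
from h import *
st=robot.get_state(); print(st['t'],st['joint_positions'].round(3),st['wrist_force'].round(2))
TAB=Op+Rp@[.158,-.045,.026]
print(rel(TAB,tabR(-1)))
E
```

```text
5.2 [-0.306 -0.01   2.029  0.477  0.619  0.772] [ 1.75 -0.58 -0.18]
[-0.0009 -0.0008  0.1313 -0.0003 -0.0028 -0.0033]
```

>>> drive_tool(motion="-0.001 -0.001 0.05 0 0 0 0.05;-0.001 -0.001 0.09 0 0 0 0.05;-0.001 -0.001 0.115 0 0 0 0.05;-0.001 -0.001 0.13 0 0 0 0.05;-0.001 -0.001 0.13 0 0 0 0.05;-0.001 -0.001 0.13 0 0 0 0.0;-0.001 -0.001 0.13 0 0 0 0.0;-0.001 -0.001 0.13 0 0 0 0.0;-0.001 -0.001 0.13 0 0 0 0.0;-0.001 -0.001 0.13 0 0 0 0.0", squeeze=30)

```text
t: 6.45
ee_pos: [0.5913, -0.0518, 0.1727]
eef_rot: [-2.932, -0.26, -0.928]
wrist_force: [-3.9, 3.8, 6.7]
finger_gap: 0.0137
grip_force: 34.1
```

```bash
python3 - <<'E'
from h import *
st=robot.get_state(); print(st['t'],st['joint_positions'].round(3),st['wrist_force'].round(2),st['wrist_force']@Rp)
TAB=Op+Rp@[.158,-.045,.026]
print(rel(TAB,tabR(-1)),(st['ee_pos']-Op)@Rp)
E
```

```text
6.45 [-0.223  0.225  2.072  0.714  0.351  0.556] [-3.88  3.84  6.7 ] [1.25688678 4.45959382 7.29302137]
[ 0.0001  0.0008  0.001  -0.0025 -0.0024  0.0005] [ 0.15793083 -0.04419283  0.02701565]
```

>>> drive_tool(motion="0 -0.004 0 0 0 0 0.0;0 -0.008 0 0 0 0 0.0;0 -0.012 0 0 0 0 0.0;0 -0.016 0 0 0 0 0.0;0 -0.020 0 0 0 0 0.0;0 -0.024 0 0 0 0 0.0;0 -0.028 0 0 0 0 0.0;0 -0.0305 0 0 0 0 0.0;0 -0.0305 0 0 0 0 0.0;0 -0.0305 0 0 0 0 0.0")

```text
t: 7.7
ee_pos: [0.5861, -0.0219, 0.1727]
eef_rot: [-2.932, -0.26, -0.928]
wrist_force: [-4.2, 3.9, 6.2]
finger_gap: 0.0135
grip_force: 33.9
```

```bash
python3 - <<'E'
from h import *
st=robot.get_state(); print(st['t'],st['joint_positions'].round(3),st['wrist_force']@Rp,(st['ee_pos']-Op)@Rp)
E
```

```text
7.7 [-0.155  0.211  2.092  0.658  0.314  0.663] [0.75555226 4.5733421  7.03996094] [ 0.15798807 -0.01383603  0.02696288]
```

>>> drive_tool(motion="0 0 0 0 0 0 0.04;0 0 0 0 0 0 0.04;0 0 0 0 0 0 0.04;0 0 0 0 0 0 0.04;0 0 -0.04 0 0 0 0.04;0 0 -0.09 0 0 0 0.04;0 0 -0.14 0 0 0 0.04;0 0 -0.17 0 0 0 0.04;0 0 -0.17 0 0 0 0.04")

```text
t: 8.82
ee_pos: [0.4902, -0.0403, 0.313]
eef_rot: [-2.934, -0.259, -0.934]
wrist_force: [0.7, -0.2, -0.2]
finger_gap: 0.0396
grip_force: 0.0
```

```bash
cat >> h.py <<'E'
def knobR(deg,s=1):
    a=np.radians(deg); z=np.array([0,0,-1.]); y=s*np.array([-np.sin(a),np.cos(a),0]); return np.stack([np.cross(y,z),y,z],1)
E
python3 - <<'E'
from h import *
st=robot.get_state(); print(st['t'],st['joint_positions'].round(3),st['wrist_force']@Rp,(st['ee_pos']-Op)@Rp)
for nm in('top','scene'):
    s=snap(nm);P=cloud(s);c=s['color'].astype(int);Q=(P-Op)@Rp
    m=(abs(Q[...,1]+.02)<.05)&(Q[...,0]>.14)&(Q[...,0]<.175)&(Q[...,2]>.015)&(Q[...,2]<.055)&(c.max(-1)<80);q=Q[m]
    print(nm,m.sum(),np.percentile(q,[3,50,97],axis=0).round(4) if m.any() else 0)
a=load('scene')['color'][190:280,260:380]
cv2.imwrite('pics/c2.png',cv2.resize(a[...,::-1],(480,360),interpolation=2))
for s in(1,-1): print(s,rel([.438,.3145,.16],knobR(33,s)))
E
```

```text
8.825 [-0.255 -0.098  2.022  0.39   0.683  0.902] [ 0.44694999 -0.31852251 -0.52550202] [ 0.15849578 -0.01517961  0.19792228]
top 43 [[ 0.1474 -0.019   0.0226]
 [ 0.16   -0.0122  0.0439]
 [ 0.1689 -0.0068  0.0469]]
scene 67 [[ 0.1477 -0.0229  0.0163]
 [ 0.1585 -0.0198  0.0395]
 [ 0.1699 -0.0094  0.0466]]
1 [-0.077  -0.3578  0.1294 -0.829  -0.1666  2.628 ]
-1 [-0.077  -0.3578  0.1294  0.1212 -0.6029 -0.3871]
```

View pics/c2.png

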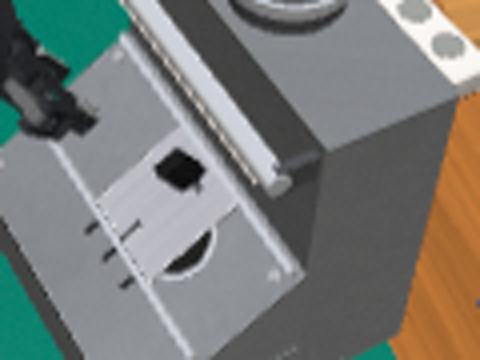

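The tab now reads 30 mm to the left in both views. The picture shows the port crescent open at (190,255), with the plate mark at the middle tick. On to the knob.

>>> drive_tool(motion="-0.077 -0.3578 0.1094 0.1212 -0.6029 -0.3871 0.04;-0.077 -0.3578 0.1094 0.1212 -0.6029 -0.3871 0.04;-0.077 -0.3578 0.1094 0.1212 -0.6029 -0.3871 0.04;-0.077 -0.3578 0.1094 0.1212 -0.6029 -0.3871 0.04;-0.077 -0.3578 0.1094 0.1212 -0.6029 -0.3871 0.04;-0.077 -0.3578 0.1094 0.1212 -0.6029 -0.3871 0.04;-0.077 -0.3578 0.1094 0.1212 -0.6029 -0.3871 0.04;-0.077 -0.3578 0.1094 0.1212 -0.6029 -0.3871 0.04;-0.077 -0.3578 0.1094 0.1212 -0.6029 -0.3871 0.04;-0.077 -0.3578 0.1094 0.1212 -0.6029 -0.3871 0.04;-0.077 -0.3578 0.1094 0.1212 -0.6029 -0.3871 0.04")

```text
t: 10.3
ee_pos: [0.4274, 0.3117, 0.1775]
eef_rot: [3.013, 0.89, 0.003]
wrist_force: [-0.2, 0.7, 0.3]
finger_gap: 0.0399
grip_force: 0.0
```

```bash
python3 - <<'E'
from h import *
st=robot.get_state(); print(st['t'],st['joint_positions'].round(3),st['ee_pos'],st['wrist_force'].round(2))
print(rel([.438,.3145,.093],knobR(32,-1)))
E
```

```text
10.3 [ 6.090e-01  3.010e-01  1.774e+00 -1.000e-03  1.065e+00  1.605e+00] [0.42736659 0.3116763  0.17748566] [-0.16  0.74  0.27]
[ 0.0103  0.0034  0.0845  0.0005 -0.0015  0.0161]
```

>>> drive_tool(motion="0.0103 0.0034 0 0 0 0.016 0.04;0.0103 0.0034 0.03 0 0 0.016 0.04;0.0103 0.0034 0.06 0 0 0.016 0.04;0.0103 0.0034 0.084 0 0 0.016 0.04;0.0103 0.0034 0.084 0 0 0.016 0.04;0.0103 0.0034 0.084 0 0 0.016 0.0;0.0103 0.0034 0.084 0 0 0.016 0.0;0.0103 0.0034 0.084 0 0 0.016 0.0;0.0103 0.0034 0.084 0 0 0.016 0.0", squeeze=30)

```text
t: 11.42
ee_pos: [0.4381, 0.3162, 0.0943]
eef_rot: [-3.018, -0.867, -0.005]
wrist_force: [-2.1, 2.4, 6.4]
finger_gap: 0.0113
grip_force: 35.0
```

```bash
python3 - <<'E'
from h import *
st=robot.get_state(); print(st['t'],st['joint_positions'].round(3),st['ee_pos'],st['wrist_force'].round(2),st['wrist_torque'].round(3))
print(rel([.438,.3145,.093],knobR(32,-1)))
E
```

```text
11.425 [0.604 0.406 1.856 0.    0.876 1.615] [0.4380835  0.31620868 0.0942714 ] [-2.08  2.42  6.4 ] [ 0.467  0.291 -0.095]
[-0.001   0.0014  0.0013 -0.0005 -0.0037  0.0013]
```

>>> drive_tool(motion="0 0 0 0 0 0.1 0.0;0 0 0 0 0 0.2 0.0;0 0 0 0 0 0.3 0.0;0 0 0 0 0 0.4 0.0;0 0 0 0 0 0.5 0.0;0 0 0 0 0 0.6 0.0;0 0 0 0 0 0.61 0.0;0 0 0 0 0 0.61 0.0")

```text
t: 12.42
ee_pos: [0.438, 0.3164, 0.0943]
eef_rot: [-3.138, 0.079, -0.004]
wrist_force: [-2.0, 3.6, 6.5]
finger_gap: 0.0111
grip_force: 35.0
```

```bash
python3 - <<'E'
from h import *
st=robot.get_state(); print(st['t'],st['joint_positions'].round(3),st['ee_pos'],st['wrist_force'].round(2),st['wrist_torque'].round(3))
R=Ro.from_rotvec(st['eef_rot']).as_matrix(); print(np.degrees(np.arctan2(R[1,0],R[0,0])))
E
```

```text
12.425 [6.040e-01 4.060e-01 1.856e+00 1.000e-03 8.760e-01 2.224e+00] [0.43799985 0.3164179  0.09426008] [-1.99  3.64  6.52] [ 0.633  0.368 -0.105]
-2.879021978437625
```

Turned from 32° to -2.9°, which matches the third dot. Now release, lift off and check.

>>> drive_tool(motion="0 0 0 0 0 0 0.04;0 0 0 0 0 0 0.04;0 0 0 0 0 0 0.04;0 0 0 0 0 0 0.04;0 0 -0.04 0 0 0 0.04;0 0 -0.09 0 0 0 0.04;0.06 0 -0.15 0 0 0 0.04;0.12 0 -0.18 0 0 0 0.04;0.16 0 -0.18 0 0 0 0.04;0.16 0 -0.18 0 0 0 0.04;0.16 0 -0.18 0 0 0 0.04")

```text
t: 13.8
ee_pos: [0.5966, 0.3069, 0.2719]
eef_rot: [3.14, -0.079, -0.003]
wrist_force: [-0.3, 0.4, -0.2]
finger_gap: 0.0397
grip_force: 0.0
```

```bash
python3 - <<'E'
from h import *
st=robot.get_state(); print(st['t'],st['ee_pos'],st['wrist_force'].round(2))
ss=[snap(n) for n in('top','scene')]
for s in ss:
    P=cloud(s);c=s['color'].astype(int);k=P[...,2]
    reg=(abs(P[...,1]-.3145)<.035)&(abs(P[...,0]-.438)<.035)&(k>.094)&(k<.112)
    p=P[reg&(c.max(-1)<90)]; print('bar',len(p),cv2.minAreaRect((p[:,:2]*1000).astype(np.float32)) if len(p)>3 else 0)
    m=reg&(c.min(-1)>120);print('ptr',m.sum(),P[m].mean(0) if m.any() else 0)
    Q=(P-Op)@Rp; m=(abs(Q[...,1]+.02)<.05)&(Q[...,0]>.14)&(Q[...,0]<.175)&(Q[...,2]>.015)&(Q[...,2]<.055)&(c.max(-1)<80);print('tab y',np.median(Q[m],0)if m.any() else 0)
cv2.imwrite('pics/c3.png',np.hstack([cv2.resize(s['color'][...,::-1],(400,300),interpolation=3) if i else cv2.resize(s['color'][205:280,180:280,::-1],(400,300),interpolation=2) for i,s in enumerate(ss)]))
E
```

```text
13.8 [0.59662543 0.30693765 0.27194964] [-0.29  0.37 -0.21]
bar 0 0
ptr 0 0
tab y [ 0.1606226  -0.01251591  0.04346835]
bar 41 ((440.24542236328125, 312.2808837890625), (14.876177787780762, 42.65066909790039), 85.76841735839844)
ptr 5 [0.45320528 0.31584423 0.10382258]
tab y [ 0.1593618  -0.01982283  0.03774391]
```

View pics/c3.png

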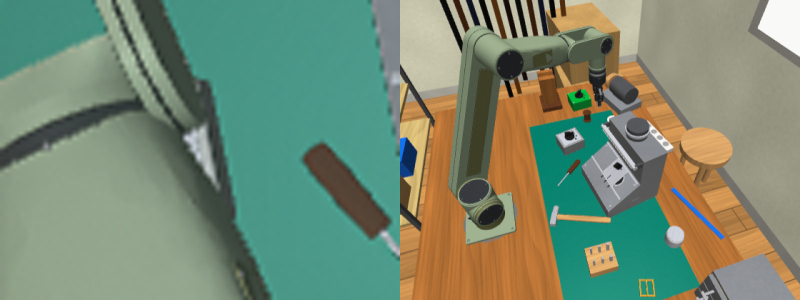

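The scene view shows the knob bar at about -4° (third dot), the shutter still at its middle stop, the tools in place and the arm clear of everything.

```bash
python3 -c "
from cell import robot
print(robot.job_done())"
```

```text
the job is handed in; nothing more can be done
None
```

The shutter is clicked in at its half-open stop and the fan knob is on its third dot, with everything let go; I handed the job in at about 14 s, and no verdict came back.

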